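# Switch on the spectral lamp at its guarded switch

### The arm

A 6-joint arm with a two-finger parallel gripper is mounted at the origin on the work surface. World frame = base frame: x ahead of the robot, y to its left, z up, the work surface at z = 0. Lengths are in m, angles in degrees, forces in N, time in s.
With the tool pointing down it reaches from about 0.375 to 0.9 m from the base axis. Payload 3.1 kg.
Tool frame: the origin (TCP) lies at the very end of the fingers, on their centre line; the grasp point (between the pads) lies 19 mm behind it; z points along the fingers, y is the line along which they close (so a half turn about z gives the same grasp; the last joint's range is limited). The gripper opens to 87 mm and grips with 3 to 60 N. Pads are 19 mm wide; open, the fingers measure 117 mm over their backs; the gripper's body (75 mm by 190 mm) begins 51 mm behind the grasp point.
Start: joints at [-75.716, 30.224, 82.088, -0, 67.689, -10.227], TCP at [0.259, -0.569, 0.223] pointing down, gripper open.
Joint ranges: [-176.69, 176.69], [-43.24, 126.21], [12.49, 139.97], [-82, 262], [0, 151.66], [-163.58, 163.58]. Speed limits (degrees/s): [159.86, 159.86, 180, 180, 180, 180].

### API

Orientations are given as a 3x3 rotation matrix whose columns are the frame's x, y, z axes.
In Python, from rig import bot, imaging gives the robot as it stands.
- The arm moves only by the tool drive_tool, never from a script. Its argument "deltas" is text: rows parted by semicolons, each of 5 numbers parted by spaces: the finger opening in mm, from 0 to 87, then the shift along the world's x, y, z in mm, then the turn about the world's z in rad. In form: jaw dx dy dz twist; .... A call has 1 to 12 rows; each row is the pose to reach, as a shift and turn from the pose commanded when the call began; what a row does not reach only later rows make up. A row lasts 1/10 s, in which the tool goes at most 50 mm and 8.59 degrees, less where a joint would pass 70% of its speed; a pose out of reach is approached as far as the arm can. A call with a gripper value outside its range is refused whole. The fingers move at their own pace and stop on an object; the grip force is fixed at half the most. Time passes only in rows, so rows that repeat a pose let the fingers close. It gives the time, the measured TCP pose, the force, the opening and the grip force at its end, in the units of the state.
- bot.read_state(): the state, without advancing time (a new reading comes with each control period).
- imaging.capture(name): name is "scene" or "top" or "wrist"; returns the picture (400x640x3 uint8, red, green, blue); there is no depth.
- imaging.camera_model(name): a dict with "fx", "fy", "cx", "cy" (pixels), "T" (4x4, takes a point from camera to world coordinates). Camera axes: x right, y down, z forward; pixel columns grow to the right and rows downward; lengths in m; the calibration is good to about 2 mm. A picture is of the moment at which its call begins: read the wrist's pose just before it. camera_model takes no time and is no camera call; for the wrist camera it gives the pose at the moment of the call.
- bot.hand_in(): hands the job in; it is judged then, once.
The state is a dict: "time_s": time; "joint_positions": joint angles; "qvel": joint speeds; "tau": joint torques, N m; "position": TCP position; "tcp_rot": TCP orientation; "force": force on the tool from outside, world axes, zero at the start; "moment": the same for the moment, N m; "opening": opening from 0.0 (shut) to 1.0 (fully open); "grasp_force": force on a finger pad.
Only numpy, scipy, OpenCV 4.12 (cv2) and the standard library are available. Lean on these libraries where they do the work, as an engineer would, in place of code of your own. Each camera call takes 0.05 s, during which the arm holds its last target. There are 200 camera calls.

### The job

Switch on the lamp: on the supply box that carries the round black lamp housing, lift the black sprung guard right up so that it stays open, push the steel toggle beneath it fully over towards the guard's hinge, then push the guard forward from behind so that it drops shut over the toggle. Leave the guard on the other supply box shut.

Things in the scene. Friction and masses are not known exactly. Their poses are not given: they have to be found in the camera images.
- lamp_supply: Fixed grey box, 130 (x) x 200 (y) x 55 high, carrying a round black lamp housing 52 across at (20, 55), top z = 107. Origin: centre of underside; x runs from its front (robot side) to its back. All places are (x, y, z) mm in this frame. Its guarded switch is at y = -50. The other box, same size and switch, has a flat meter and two posts, no lamp; the boxes may change places.
- guard_grip (a point): Best pinch point of the lamp supply's black guard, midway between its sides: (-36, -50, 85) when shut; moves with the guard. The guard is 30 wide (y -65 to -35), with side cheeks 12 deep. Hinge line: along y at x = 10, z = 79, between steel ears. Shut, it runs from there forward to its front edge at x = -46, z = 94, with a lip 18 deep below the edge.
- guard (a joint): That guard, rad: 0 shut, 1.9 fully open, tipped back past upright; the front edge swings up and back. A light spring and its weight (80 g) shut it from anywhere below about 1.5; tipped beyond about 1.7 it stays open. Under 1 N at the edge moves it. Open, its edge is at x = 41, z = 127 and its lip's end at x = 24, z = 133. Pushed forward from behind to below 1.4 it drops shut by itself.
- toggle (a joint): Steel toggle under that guard, rad: 0 off, leaning to the front (-x); 1.0 on, leaning to the back, towards the guard's hinge. Stiff: it stays where it is left, so push it fully over. Pivot at (-23, -50, 59); bat 8 thick, tip 25 from the pivot: at x = -35, z = 81 when off, x = -11 when on. About 2 N at the tip moves it.
- spare_guard (a joint): The same kind of guard on the other supply box, rad: 0 = shut. It must stay shut.

How it is judged (in metres and radians):
On the way, in this order (a step that is already met when the one before it is completed fails the run):
1. the lamp supply's guard is open (value of joint guard above 1.4 rad), for 0.2 s.
2. the toggle is over to the hinge side while the guard is open (value of joint toggle above 0.7 rad and value of joint guard above 0.8 rad), for 0.1 s.
At the end, for the whole second after the job is handed in: The lamp supply's guard is shut (within 0.1 rad), its toggle stands on, over towards the hinge (beyond 0.7 rad), and the other supply's guard is shut (value of joint guard below 0.1 rad and value of joint toggle above 0.7 rad and value of joint spare_guard below 0.2 rad); the robot touches nothing.
It fails at once if the other supply's guard is lifted (beyond 0.35 rad) (value of joint spare_guard above 0.35 rad).
It also fails if it takes over 54 s, if anything falls off the work surface, if the arm or the gripper's body presses on something with over 40 N, if the wrist force passes 120 N, or if a joint passes its speed limit or range.

## Working session

There is one attempt and no reset: what is moved stays moved. The work goes in short steps, Python scripts to look and compute and a tool call to move; the robot and the scene stay as the last step left them, time stands still between calls to the robot, and variables do not carry over. Pictures are saved under pics/ and viewed, at most 10 in all, crops included, and the job is handed in when it is done.

Besides the shell and the picture viewer there is one more tool, called after "Call:" by a JSON object that holds its "api" and its "payload". drive_tool: Moves the arm, as the interface text tells. Its arguments: {"type":"object","properties":{"deltas":{"type":"string"}},"required":["deltas"]}

```bash
mkdir -p pics
python3 - <<'E'
from rig import bot, imaging
import cv2
for n in("top","scene"):
    cv2.imwrite(f"pics/{n}0.png",imaging.capture(n)[:,:,::-1])
    m=imaging.camera_model(n);print(n,m)
s=bot.read_state();print(s)
E
```

```text
top {'fx': 383.4914725075375, 'fy': 383.4914725075375, 'cx': 318.38101061363653, 'cy': 198.3438090016465, 'T': array([[-0.00733809, -0.99263844,  0.12089282,  0.41486641],
       [-0.9996255 ,  0.010469  ,  0.02528347, -0.05442005],
       [-0.02636297, -0.12066201, -0.99234353,  0.81465806],
       [ 0.        ,  0.        ,  0.        ,  1.        ]])}
scene {'fx': 497.6190834232048, 'fy': 497.6190834232048, 'cx': 323.7406567729706, 'cy': 204.19858397619927, 'T': array([[ 0.72779112,  0.55960103, -0.39644265,  0.84583989],
       [ 0.68579727, -0.59261748,  0.42247677, -0.395214  ],
       [ 0.00147959, -0.57935413, -0.8150746 ,  0.79574441],
       [ 0.        ,  0.        ,  0.        ,  1.        ]])}
{'time_s': 0.1, 'joint_positions': array([-7.57147127e+01,  3.02715770e+01,  8.21500114e+01,  1.67283379e-04,
        6.76899153e+01, -1.02283998e+01]), 'qvel': array([ 0.0219251 , -0.0857677 , -0.17439973,  0.07109498,  0.05138018,
        0.04771064]), 'tau': array([-6.63526898e-04, -4.40985346e+01, -1.77149945e+01,  6.35560602e-02,
        5.34154521e-02, -4.39509813e-05]), 'position': array([ 0.25916805, -0.56799766,  0.22168625]), 'tcp_rot': array([[ 9.09862725e-01,  4.14909138e-01, -4.77584480e-04],
       [ 4.14909267e-01, -9.09860836e-01,  1.88659740e-03],
       [ 3.48231088e-04, -1.91469888e-03, -9.99998106e-01]]), 'force': array([ 0.06012507, -0.02668227,  0.13585505]), 'moment': array([ 0.01428717, -0.01997318,  0.0275327 ]), 'grasp_force': 0.0, 'opening': 1.0020263881592002}
```

View pics/top0.png

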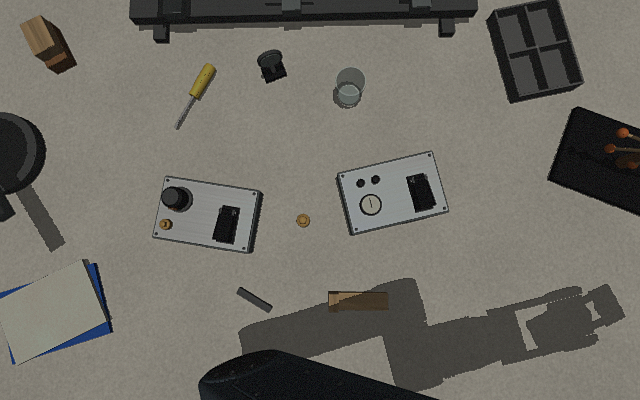

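View pics/scene0.png

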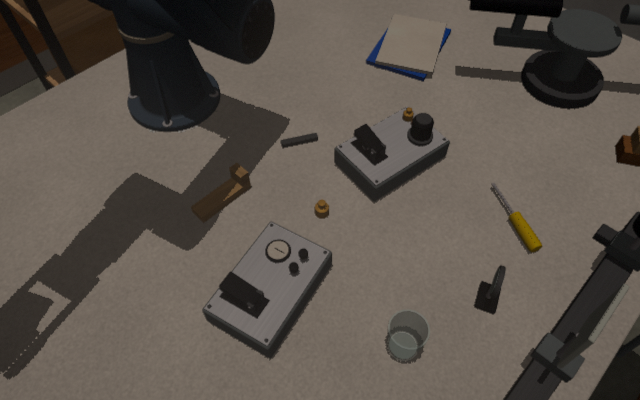

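The top view shows the lamp box at left, with top corners near (165,177), (263,190), (251,252) and (152,238). Its guard is at about (227,224). The meter box is on the right. I'll zoom in to refine these.

Run:
```python
import cv2,numpy as np
a=cv2.imread("pics/top0.png")[165:265,140:275]
b=cv2.imread("pics/scene0.png")[95:205,320:460]
a=cv2.resize(a,None,fx=5.9,fy=5.9,interpolation=cv2.INTER_CUBIC)
cv2.imwrite("pics/topz.png",np.clip(a*1.5,0,255)[:600])
cv2.imwrite("pics/scenez.png",np.clip(cv2.resize(b,None,fx=5.4,fy=5.4,interpolation=cv2.INTER_CUBIC)*1.8,0,255))
```

```text
[ WARN:0@0.043] global loadsave.cpp:1063 imwrite_ Unsupported depth image for selected encoder is fallbacked to CV_8U.
```

View pics/topz.png

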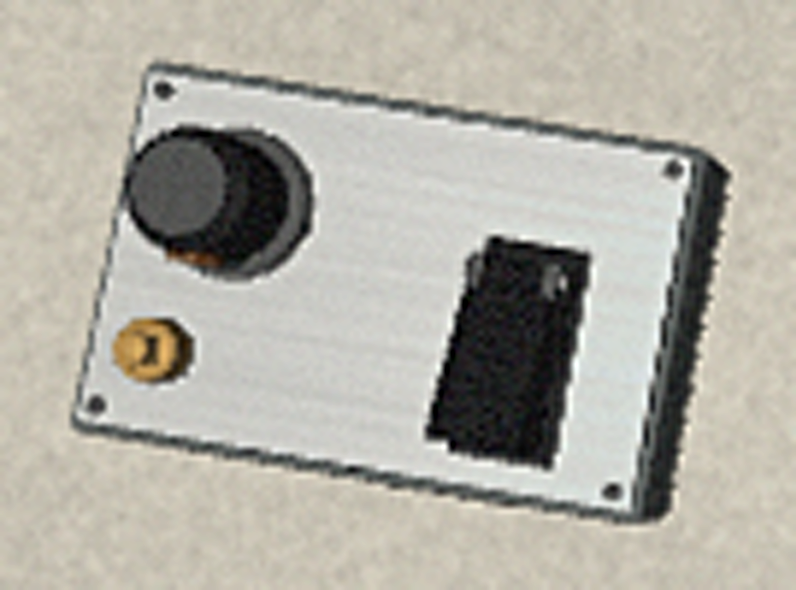

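View pics/scenez.png

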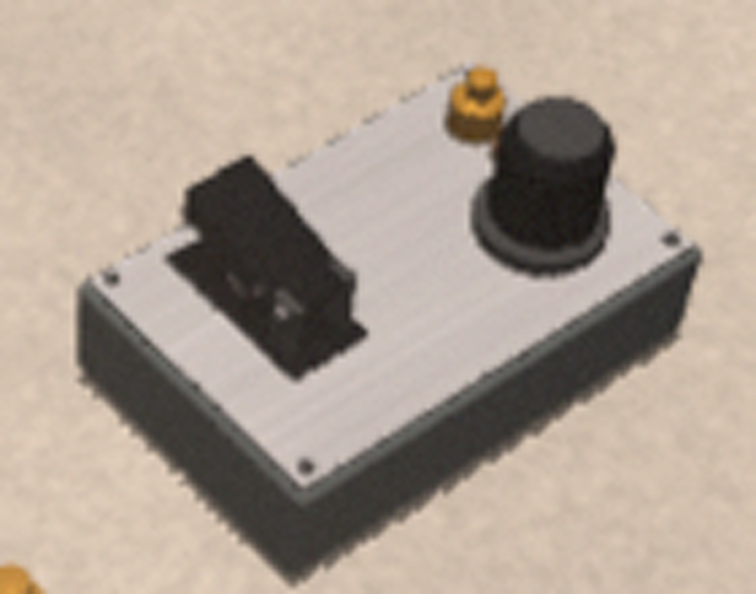

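```bash
cat > h.py <<'E'
import numpy as np
from rig import bot, imaging
from scipy.optimize import least_squares
def proj(n,P):
    m=imaging.camera_model(n);T=np.linalg.inv(m["T"]);c=np.atleast_2d(P)@T[:3,:3].T+T[:3,3]
    return np.c_[m["fx"]*c[:,0]/c[:,2]+m["cx"],m["fy"]*c[:,1]/c[:,2]+m["cy"]]
def w(p,L):
    x,y,t=p;c,s=np.cos(t),np.sin(t);L=np.atleast_2d(L)/1000
    return np.c_[x+c*L[:,0]-s*L[:,1],y+s*L[:,0]+c*L[:,1],L[:,2]]
E
python3 - <<'E'
from h import *
L=np.array([[65,100,55],[65,-100,55],[-65,-100,55],[-65,100,55]])
top=np.array([[150,66],[703,150],[642,520],[73,428]])/5.9+[140,165]-.4
sc=np.array([[698,256],[302,500],[80,287],[470,66]])/5.4+[320,95]-.4
r={}
for k,f in dict(top=lambda p:proj("top",w(p,L))-top,scene=lambda p:proj("scene",w(p,L))-sc).items():
    s=least_squares(lambda p:f(p).ravel(),[.45,.2,0]);print(k,s.x,np.degrees(s.x[2]));print(f(s.x).round(1).tolist());r[k]=f
s=least_squares(lambda p:np.r_[r["top"](p).ravel(),r["scene"](p).ravel()],[.45,.2,0]);print(s.x)
p=s.x
for nm,q in dict(lamp=[20,55,107],gripp=[-36,-50,85],edge=[-46,-50,94],lip=[-46,-50,76],hinge=[10,-50,79]).items():
    print(nm,w(p,q).round(4),(proj("top",w(p,q))-[140,165])*5.9,(proj("scene",w(p,q))-[320,95])*5.4)
E
```

```text
top [ 0.47916826  0.19061616 -0.16261695] -9.317264883077057
[[-1.1, -1.3], [1.6, -0.8], [0.6, 1.0], [-1.2, 0.9]]
scene [ 0.4841534   0.18918088 -0.1675922 ] -9.602325545632736
[[2.1, -0.8], [-0.4, 1.9], [-1.9, -0.3], [0.3, -1.7]]
[ 0.48136267  0.19041615 -0.16449032]
lamp [[0.5101 0.2414 0.107 ]] [[181.1070629  177.75795385]] [[553.53400181 126.33677645]]
gripp [[0.4377 0.147  0.085 ]] [[489.01723393 405.4658349 ]] [[224.37783403 207.56095119]]
edge [[0.4278 0.1486 0.094 ]] [[475.49986806 435.72546949]] [[208.16906946 173.97053315]]
lip [[0.4278 0.1486 0.076 ]] [[490.88345974 436.59767372]] [[205.28827153 208.71265608]]
hinge [[0.483  0.1395 0.079 ]] [[519.93811611 267.12927555]] [[306.3206383  294.94007554]]
```

Call:
{"api": "drive_tool", "payload": {"deltas": "87 150 500 40 -0.3; 87 150 500 40 -0.3; 87 150 500 40 -0.3; 87 150 500 40 -0.4; 87 150 500 40 -0.5; 87 150 600 40 -0.59; 87 150 720 40 -0.59; 87 150 720 40 -0.59; 87 150 720 40 -0.59; 87 150 720 40 -0.59; 87 150 720 40 -0.59; 87 150 720 40 -0.59"}}

```text
time_s: 1.3
position: [0.3877, 0.017, 0.257]
tcp_rot: [[0.987, -0.162, 0.0], [-0.162, -0.987, -0.0], [0.0, 0.0, -1.0]]
force: [0.9, -0.1, -0.1]
opening: 1.002
grasp_force: 0.0
```

Call:
{"api": "drive_tool", "payload": {"deltas": "87 10 120 0 0; 87 10 120 0 0; 87 10 120 0 0; 87 10 120 0 0; 87 10 120 0 0; 87 10 120 0 0"}}

```text
time_s: 1.9
position: [0.3977, 0.134, 0.2567]
tcp_rot: [[0.987, -0.163, -0.001], [-0.163, -0.987, -0.0], [-0.001, 0.001, -1.0]]
force: [-0.4, -0.7, 0.1]
opening: 1.003
grasp_force: 0.0
```

Run:
```python
from h import *
import cv2
s=bot.read_state();print(s["position"],s["tcp_rot"].round(3).tolist(),s["joint_positions"].round(1))
for n in ("wrist","top"):
    cv2.imwrite(f"pics/{n}1.png",imaging.capture(n)[:,:,::-1])
m=imaging.camera_model("wrist");print(m)
im=cv2.imread("pics/wrist1.png")
cv2.imwrite("pics/wrist1b.png",np.clip(im*1.6,0,255).astype("uint8"))
p=[ 0.48136267 , 0.19041615 ,-0.16449032]
for nm,q in dict(lamp=[20,55,107],edgeL=[-46,-35,94],edgeR=[-46,-65,94],hinge=[10,-50,79],c1=[65,100,55],c2=[65,-100,55],c3=[-65,-100,55],c4=[-65,100,55]).items(): print(nm,proj("wrist",w(p,q)).round(1))
```

```text
[0.39771728 0.13403239 0.2566532 ] [[0.987, -0.163, -0.001], [-0.163, -0.987, -0.0], [-0.001, 0.001, -1.0]] [  3.3  11.4 107.3  -0.   61.3 102.7]
{'fx': 294.0589650574591, 'fy': 294.0589650574591, 'cx': 320.9628881968914, 'cy': 197.55296918681753, 'T': array([[-0.16288088, -0.95379703, -0.2524699 ,  0.4671662 ],
       [-0.98664501,  0.15714554,  0.0428592 ,  0.12187148],
       [-0.00120446,  0.25607911, -0.96665508,  0.41879498],
       [ 0.        ,  0.        ,  0.        ,  1.        ]])}
lamp [[197.1  96.1]]
edgeL [[289.7 160.1]]
edgeR [[316.8 160.1]]
hinge [[303.3 107.7]]
c1 [[172.   57.9]]
c2 [[347.8  58. ]]
c3 [[345.3 171.2]]
c4 [[185.4 171. ]]
```

View pics/wrist1b.png

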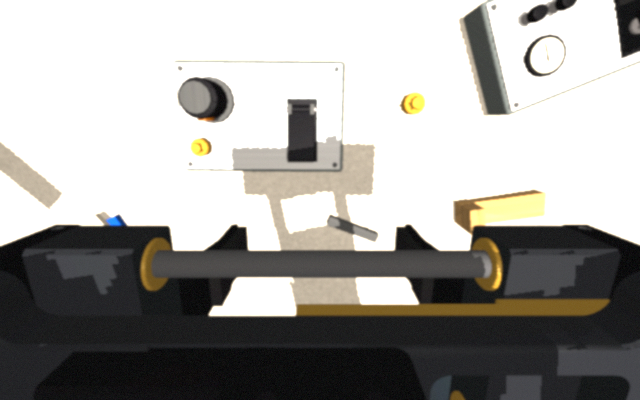

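The wrist view agrees with the fitted pose: lamp top at (197,97), guard edge at (289–317,161), hinge at (303,106). Predictions are within 1–2 px. Moving down to pinch.

Call:
{"api": "drive_tool", "payload": {"deltas": "87 39 13 0 0; 87 39 13 -50 0; 87 39 13 -100 0; 87 39 13 -140 0; 70 39 13 -165 0; 60 39 13 -180 0; 50 39 13 -190 0; 50 39 13 -190 0; 50 39 13 -190 0"}}

```text
time_s: 2.9
position: [0.4375, 0.1476, 0.0673]
tcp_rot: [[0.987, -0.162, 0.001], [-0.162, -0.987, 0.0], [0.001, -0.0, -1.0]]
force: [0.2, 0.3, -0.5]
opening: 0.637
grasp_force: 0.0
```

Call:
{"api": "drive_tool", "payload": {"deltas": "40 0 0 0 0; 30 0 0 0 0; 24 0 0 0 0; 24 0 0 0 0; 24 0 0 0 0; 24 0 0 0 0; 24 0 0 0 0"}}

```text
time_s: 3.6
position: [0.4377, 0.1503, 0.0675]
tcp_rot: [[0.986, -0.164, 0.003], [-0.164, -0.986, 0.004], [0.002, -0.004, -1.0]]
force: [0.0, 11.4, 1.5]
opening: 0.339
grasp_force: 30.0
```

Run:
```python
import numpy as np
t=-.1645
v0=np.array([-46,6.])
for th in np.r_[0.15:1.95:.15,1.88]:
    c,s=np.cos(th),np.sin(th)
    x=v0[0]*c+v0[1]*s; z=-v0[0]*s+v0[1]*c
    dx,dz=x-v0[0],z-v0[1]
    print(round(th,2),round(dx*np.cos(t)),round(dx*np.sin(t)),round(dz))
```

```text
0.15 1 0 7
0.3 4 -1 13
0.45 7 -1 19
0.6 11 -2 25
0.75 16 -3 30
0.9 22 -4 34
1.05 28 -5 37
1.2 34 -6 39
1.35 41 -7 40
1.5 48 -8 40
1.65 55 -9 39
1.8 61 -10 37
1.88 65 -11 36
```

Call:
{"api": "drive_tool", "payload": {"deltas": "24 0 3 0 0; 24 1 3 7 0; 24 4 2 13 0; 24 7 2 19 0; 24 11 1 25 0; 24 16 0 30 0; 24 22 -1 34 0; 24 28 -2 37 0; 24 34 -3 39 0; 24 41 -4 40 0; 24 41 -4 40 0"}}

```text
time_s: 4.7
position: [0.4745, 0.1442, 0.1071]
tcp_rot: [[0.987, -0.162, -0.008], [-0.162, -0.987, 0.0], [-0.008, 0.001, -1.0]]
force: [-6.0, 1.0, 0.2]
opening: 0.342
grasp_force: 30.0
```

Call:
{"api": "drive_tool", "payload": {"deltas": "24 7 -1 0 0; 24 14 -2 -1 0; 24 20 -3 -3 0; 24 24 -4 -4 0; 24 26 -4 -4 0; 24 26 -4 -4 0"}}

```text
time_s: 5.3
position: [0.501, 0.1397, 0.1034]
tcp_rot: [[0.987, -0.161, -0.007], [-0.161, -0.987, -0.001], [-0.007, 0.002, -1.0]]
force: [-6.9, -1.2, 2.2]
opening: 0.342
grasp_force: 30.0
```

Run:
```python
from h import *
import cv2
s=imaging.capture("scene")[95:205,320:460,::-1]; 
s=np.clip(cv2.resize(s,None,fx=5.4,fy=5.4,interpolation=cv2.INTER_CUBIC)*1.8,0,255).astype("uint8")
cv2.imwrite("pics/s2.png",s)
```

```text
(no output)
```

View pics/s2.png

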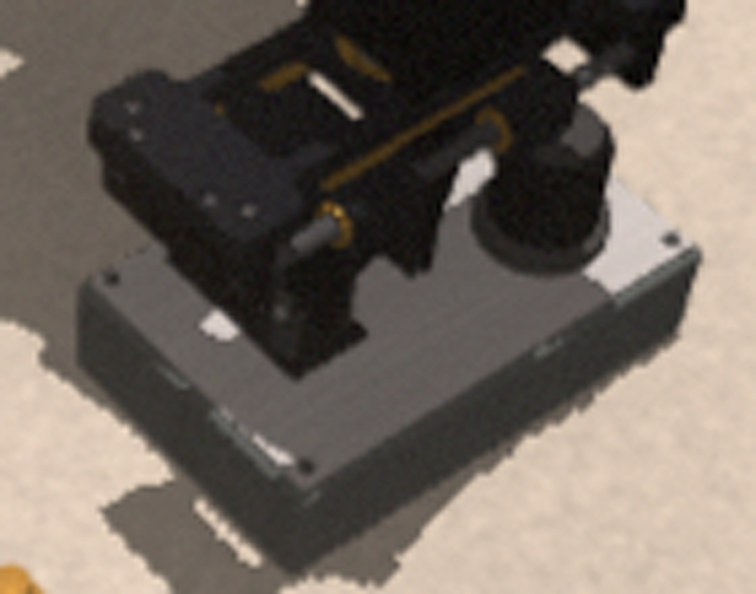

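The gripper hides the guard in this view, but the TCP followed the full arc. I'll nudge it slightly further, release and look.

Call:
{"api": "drive_tool", "payload": {"deltas": "24 4 -1 -2 0; 24 4 -1 -2 0; 45 4 -1 -2 0; 60 4 -1 -2 0; 60 4 -1 -2 0; 60 4 -1 30 0; 60 4 -1 70 0; 60 -60 10 110 0; 60 -100 15 140 0; 30 -100 15 140 0; 0 -100 15 140 0; 0 -100 15 140 0"}}

```text
time_s: 6.55
position: [0.4053, 0.1552, 0.2438]
tcp_rot: [[0.987, -0.161, 0.004], [-0.161, -0.987, 0.0], [0.004, -0.001, -1.0]]
force: [0.4, -0.5, -0.5]
opening: 0.501
grasp_force: 0.0
```

Run:
```python
from h import *
import cv2
s=imaging.capture("scene")[95:205,320:460,::-1]
w1=imaging.capture("wrist")[40:200,160:380,::-1]
s=cv2.resize(s,(560,440),interpolation=cv2.INTER_CUBIC)[:, :400]
w1=cv2.resize(w1,(400,291),interpolation=cv2.INTER_CUBIC)
o=np.zeros((440,800,3));o[:,:400]=s;o[:291,400:]=w1
cv2.imwrite("pics/s3.png",np.clip(o*1.7,0,255).astype("uint8"))
print(bot.read_state()["position"],proj("wrist",w([.4814,.193,-.1645],[[41,-50,127],[24,-50,133],[-35,-50,81],[-11,-50,81],[-23,-50,59]])).round())
```

```text
[0.40542061 0.1548911  0.24266191] [[321.  73.]
 [321.  93.]
 [321. 154.]
 [321. 132.]
 [321. 142.]]
```

View pics/s3.png

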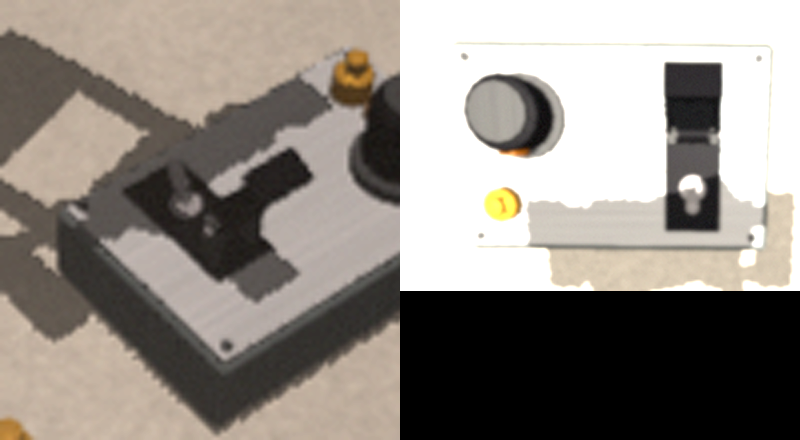

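The guard stands open by itself, at crop (692,64–135). The toggle is off, at crop (692,210), matching the prediction of (321,154). I'll lower the closed fingers in front of the toggle.

Call:
{"api": "drive_tool", "payload": {"deltas": "0 5 -1 0 0; 0 5 -1 -50 0; 0 5 -1 -100 0; 0 5 -1 -140 0; 0 5 -1 -168 0; 0 5 -1 -168 0; 0 5 -1 -168 0"}}

```text
time_s: 7.35
position: [0.4095, 0.1538, 0.0741]
tcp_rot: [[0.987, -0.162, -0.002], [-0.162, -0.987, -0.0], [-0.002, 0.0, -1.0]]
force: [0.2, -0.2, -0.3]
opening: 0.006
grasp_force: 0.0
```

Call:
{"api": "drive_tool", "payload": {"deltas": "0 10 -2 0 0; 0 16 -3 0 0; 0 22 -4 0 0; 0 28 -5 0 0; 0 33 -5 0 0; 0 37 -6 0 0; 0 37 -6 0 0; 0 37 -6 0 0"}}

```text
time_s: 8.15
position: [0.4445, 0.1481, 0.0748]
tcp_rot: [[0.987, -0.162, -0.003], [-0.162, -0.987, 0.0], [-0.003, 0.0, -1.0]]
force: [-4.0, 2.0, 4.5]
opening: 0.005
grasp_force: 3.2
```

Pressing on a little to reach the end stop.

Call:
{"api": "drive_tool", "payload": {"deltas": "0 2 0 0 0; 0 4 -1 0 0; 0 5 -1 0 0; 0 5 -1 0 0; 0 5 -1 0 0"}}

```text
time_s: 8.65
position: [0.4449, 0.1478, 0.0745]
tcp_rot: [[0.987, -0.162, -0.012], [-0.162, -0.987, 0.001], [-0.012, 0.001, -1.0]]
force: [-10.5, 4.3, 8.9]
opening: 0.007
grasp_force: 7.0
```

The toggle is on its stop, with the fingers at the predicted box x of -28.6. Next I'll back off, rise and go behind the guard.

Call:
{"api": "drive_tool", "payload": {"deltas": "0 -10 2 0 0; 0 -20 3 0 0; 0 -20 3 50 0; 0 -20 3 105 0; 0 -20 3 110 0; 0 30 -5 110 0; 0 80 -13 110 0; 0 103 -16 110 0; 0 103 -16 110 0"}}

```text
time_s: 9.55
position: [0.559, 0.1299, 0.1846]
tcp_rot: [[0.987, -0.163, 0.006], [-0.163, -0.987, -0.0], [0.006, -0.001, -1.0]]
force: [-1.4, -0.9, -0.0]
opening: 0.004
grasp_force: 0.0
```

Run:
```python
from h import *
import cv2
s=imaging.capture("scene")[95:205,320:460,::-1]
s2=imaging.capture("top")[165:265,140:275,::-1]
o=np.zeros((440,800,3));o[:,:400]=cv2.resize(s,(560,440))[:, :400];o[:296,400:]=cv2.resize(s2,(400,296))
cv2.imwrite("pics/s4.png",np.clip(o*1.8,0,255).astype("uint8"))
print(bot.read_state()["position"])
```

```text
[0.55349007 0.13075461 0.18386823]
```

View pics/s4.png

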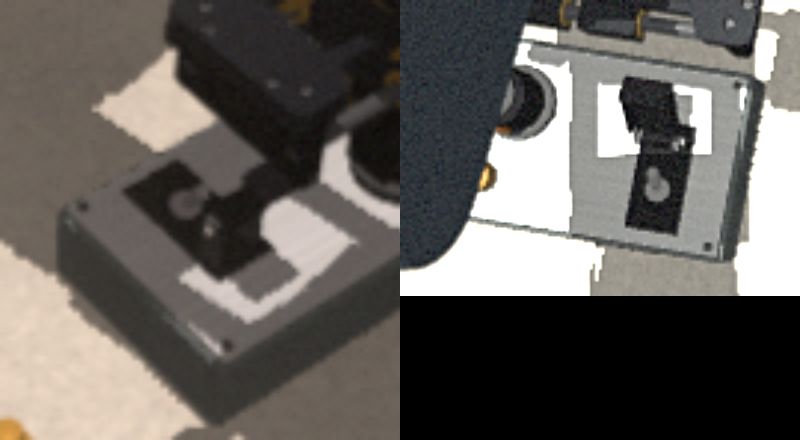

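Guard still open, crop (650,75–150); the toggle tip now leans to the back. Lowering behind the guard and pushing it forward.

Call:
{"api": "drive_tool", "payload": {"deltas": "0 0 0 -40 0; 0 0 0 -72 0; 0 0 0 -72 0; 0 -15 2 -72 0; 0 -25 4 -72 0; 0 -35 6 -72 0; 0 -43 7 -72 0; 0 -51 8 -72 0; 0 -59 10 -72 0; 0 -66 11 -72 0; 0 -66 11 -72 0; 0 -66 11 -72 0"}}

```text
time_s: 10.85
position: [0.4881, 0.1421, 0.1129]
tcp_rot: [[0.987, -0.161, 0.0], [-0.161, -0.987, -0.0], [0.0, -0.0, -1.0]]
force: [0.2, -0.3, 0.4]
opening: 0.006
grasp_force: 0.0
```

Call:
{"api": "drive_tool", "payload": {"deltas": "0 30 -5 0 0; 0 30 -5 40 0; 0 30 -5 90 0; 0 30 -5 140 0; 0 30 -5 140 0; 0 30 -5 140 0; 0 30 -5 140 0"}}

```text
time_s: 11.55
position: [0.517, 0.1369, 0.2516]
tcp_rot: [[0.987, -0.162, -0.003], [-0.162, -0.987, -0.0], [-0.003, 0.001, -1.0]]
force: [-0.4, 0.1, -0.2]
opening: 0.002
grasp_force: 0.0
```

Run:
```python
from h import *
import cv2
s=imaging.capture("scene")[95:325,200:460,::-1]
s2=imaging.capture("wrist")[:,:,::-1]
o=np.zeros((400,800,3));o[:354,:400]=cv2.resize(s,(400,354));o[:250,400:]=cv2.resize(s2,(400,250))
cv2.imwrite("pics/s5.png",np.clip(o*1.8,0,255).astype("uint8"))
s=bot.read_state();print(s["position"],s["force"],s["time_s"])
```

```text
[0.51674094 0.13688115 0.25099436] [-0.75710637  0.30199822 -0.05763061] 11.65
```

View pics/s5.png

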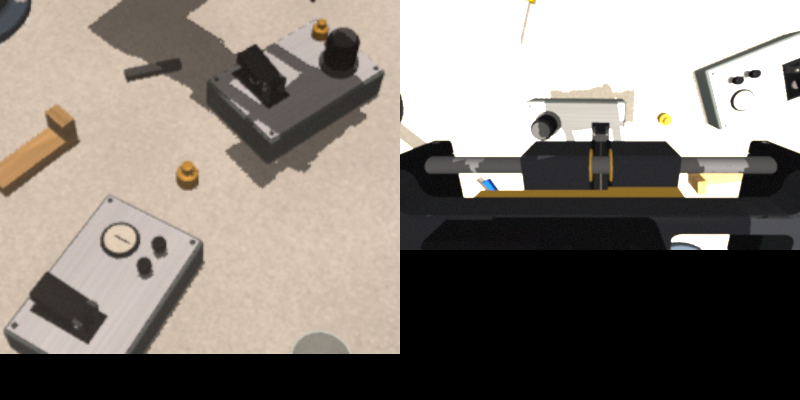

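The lamp guard looks shut at crop (262,75), and the meter box's guard is still shut. One before/after comparison to confirm.

Run:
```python
from h import *
import cv2
a=cv2.imread("pics/scene0.png")[110:180,340:400]; b=imaging.capture("scene")[110:180,340:400,::-1]
f=lambda i:np.clip(cv2.resize(i,(400,466),interpolation=cv2.INTER_CUBIC)*2.0,0,255)
cv2.imwrite("pics/s6.png",np.hstack([f(a),f(np.clip(b*1.4,0,255))]).astype("uint8"))
```

```text
(no output)
```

View pics/s6.png

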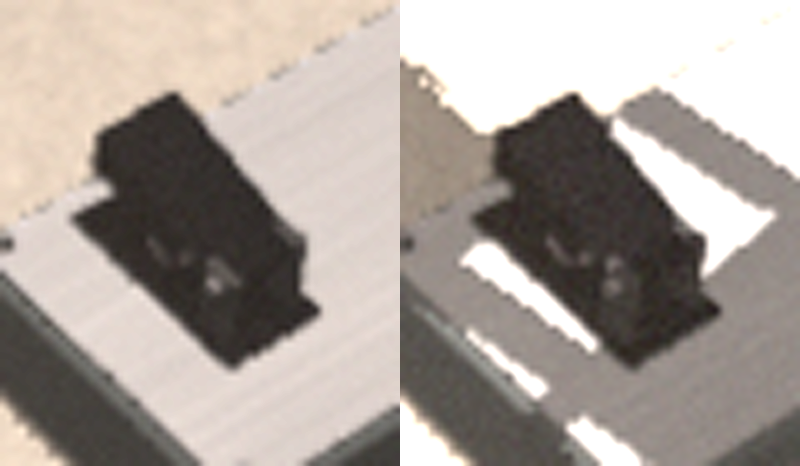

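The guard's outline is the same before and after, with the edge at (175,95) in the left panel and (575,95) in the right, so it is shut. Handing in.

```bash
python3 -c "
from rig import bot
print(bot.hand_in())"
```

```text
the job is handed in; nothing more can be done
None
```

The job is handed in at about 12 s; the hand-in gave no verdict. The toggle was pushed to its end stop, and the last pictures show the lamp supply's guard shut over it, the other supply's guard shut and the arm clear.

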